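# Open the mosaic box and run the joint with the jointing tool

## Task

Lift the hinged cover of the wooden box all the way open until it rests back on its stop and leave it there. Take the jointing tool from its forked rest and, with its tip down in the wide open joint of the mosaic slab inside the box, run it slowly (a few centimetres a second) along the joint from the round medallion to the open end at the slab's edge, then hang it back upright in the rest with its collar flat on the fork. Leave the other things on the bench where they are.

Things in the scene. Friction and masses are not known exactly. Their poses are not given: they have to be found in the camera images.
- case: shallow wooden layout box, fixed, 190 (x) x 220 (y) x 60 mm high, walls and floor 8 mm thick; origin at the centre of its underside; its front faces -x, the cover's hinge runs along the top of its +x wall
- cover (a joint): angle of the box's cover, rad: 0 shut, grows as it opens upward, 1.85 resting on its stop (leaning back past upright). The cover is a plywood board 190 x 220 x 8 mm, 250 g; its stiff hinge (about 0.35 N m) keeps it at whatever angle it is left. It may start a little open
- cover_handle (a point): middle of the steel bar handle on the cover's top face: a round bar 11 mm thick and 100 mm long along the cover's y, 35 mm off the face on two posts 85 mm apart, 30 mm in from the cover's front edge; turns with the cover
- cover_hinge (a point): middle of the cover's hinge line, 60.5 mm above the bench; the line runs along its y. Axes turn with the cover: the cover reaches 190 mm along -x from here, its underside at z = 0 and its top face at z = 8 mm of these axes
- slab: mosaic slab fixed on the box floor, 130 (x) x 150 (y) x 20 mm, origin under its centre (8 mm above the bench): pale base 12 mm thick, on it two fields of 8 mm glass and one open joint between them along y at x = 0: 16 mm wide, floor at z = 12 mm, glass top at z = 20 mm. A round white medallion (36 mm across, 24 mm high, centre y = +56) closes its +y end; the -y end is open at the edge
- joint_start (a point): point on the joint's floor, 8 mm clear of the medallion: where the run starts (y = +30 mm of the slab)
- joint_end (a point): point on the joint's floor 7 mm before the open edge: where the run ends (y = -68 mm of the slab)
- jointer: jointing tool, 138 mm long, 120 g, hanging upright in the rest: square wooden handle 24 x 24 mm (flats square to x and y) from z = 8 to 78 mm, round steel collar 36 mm across from z = 0 to 8 mm, steel shaft 12 mm thick down to z = -45 mm, then 8 mm thick to the round tip at z = -60 mm. Origin at the centre of the collar's underside
- jointer_tip (a point): lowest point of the jointing tool's tip, 60 mm below the collar's underside
- rest: dark wooden forked tool rest, fixed, 90 x 90 x 80 mm high, origin at the centre of its underside; its top has a slot 22 mm wide along x, open at the front (-x) and closed 26 mm behind the middle, base 12 mm thick below
- rest_seat (a point): middle of the slot at the fork's top face, 80 mm above the bench: the tool hangs here, origin on this point
- jar: bystander: amber glass jar with a steel lid, 80 mm across, 100 mm high, origin under its centre
- glue: bystander: white glue bottle, 60 mm across, 150 mm high, origin under its centre
- mug: bystander: blue mug, 80 mm across, 90 mm high, origin under its centre
- cutter: bystander: violet pistol-grip glass cutter lying flat, about 125 x 130 mm, 30 mm high, origin underneath
- pliers: bystander: pliers lying flat along their x, about 170 mm long, 16 mm high, origin underneath
- sample: bystander: white tile 90 x 90 x 12 mm, origin under its centre
Things that resemble listed ones, but are neither listed nor needed, are in the scene too. There is more than one size of the jointer; the one meant has the size given above. Leave any turquoise look-alike of the rest alone.

How it is judged (in metres and radians):
On the way, in this order (a step that is already met when the one before it is completed fails the run):
1. the cover is open on its stop (value of joint cover above 1.78 rad), for 0.2 s.
2. the tool's tip is down in the joint at the medallion's end (y of jointer_tip in the frame of slab between 0.02 and 0.04 m and x of jointer_tip in the frame of slab between -0.008 and 0.008 m and z of jointer_tip in the frame of slab below 0.017 m), for 0.05 s.
3. the tip, down in the joint, passes the first quarter (y of jointer_tip in the frame of slab between -0.003 and 0.015 m and x of jointer_tip in the frame of slab between -0.008 and 0.008 m and z of jointer_tip in the frame of slab below 0.017 m), for 0.05 s.
4. the tip, down in the joint, passes the middle (y of jointer_tip in the frame of slab between -0.028 and -0.01 m and x of jointer_tip in the frame of slab between -0.008 and 0.008 m and z of jointer_tip in the frame of slab below 0.017 m), for 0.05 s.
5. the tip, down in the joint, passes the third quarter (y of jointer_tip in the frame of slab between -0.051 and -0.033 m and x of jointer_tip in the frame of slab between -0.008 and 0.008 m and z of jointer_tip in the frame of slab below 0.017 m), for 0.05 s.
6. the tip, down in the joint, comes to the open end (y of jointer_tip in the frame of slab between -0.085 and -0.06 m and x of jointer_tip in the frame of slab between -0.008 and 0.008 m and z of jointer_tip in the frame of slab below 0.017 m), for 0.05 s.
At the end, for the whole second after the job is handed in: The cover rests open on its stop (1.78 rad or more) and is still; the jointing tool hangs at rest in the fork, its collar flat on the top (within 5 mm in height and 18 mm of the seat, upright within 0.1 rad) (value of joint cover above 1.78 rad and velocity of joint cover below 0.05 rad/s and distance between jointer and rest_seat below 0.018 m and z of jointer in the frame of rest_seat between -0.004 and 0.005 m and angle between jointer's own z axis and vertical below 0.1 rad and linear speed of jointer below 0.02 m/s); the robot touches nothing.
It fails at once if the tool runs faster than 100 mm/s while its tip is down in the joint (y of jointer_tip in the frame of slab between -0.075 and 0.04 m and x of jointer_tip in the frame of slab between -0.008 and 0.008 m and z of jointer_tip in the frame of slab below 0.017 m and linear speed of jointer above 0.1 m/s).
It fails at once if the jar, bottle, mug, glass cutter, pliers or white tile is pushed more than 30 mm (distance of any of jar, glue, mug, cutter, pliers, sample from where it was at the start of the episode above 0.03 m).
It fails at once if the jar, bottle or mug is tipped over (angle between any of jar, glue, mug's own z axis and vertical above 0.5 rad).
It also fails if it takes over 72 s, if anything falls off the work surface, if the arm or the gripper's body presses on something with over 40 N, if the wrist force passes 120 N, or if a joint passes its speed limit or range.

## Robot

A 6-joint arm with a two-finger parallel gripper is mounted at the origin on the work surface. World frame = base frame: x ahead of the robot, y to its left, z up, the work surface at z = 0. Lengths are in m, angles in degrees, forces in N, time in s.
With the tool pointing down it reaches from about 0.25 to 0.725 m from the base axis. Payload 9.7 kg.
Tool frame: the origin (TCP) lies between the finger pads; the fingertips stand 19 mm ahead of it and the grasp point (between the pads) is the TCP; z points along the fingers, y is the line along which they close (so a half turn about z gives the same grasp; the last joint's range is limited). The gripper opens to 85 mm and grips with 20 to 120 N. Pads are 22 mm wide; open, the fingers measure 114 mm over their backs; the gripper's body (76 mm by 85 mm) begins 54 mm behind the grasp point. The pads swing forward as they close: fully open they stand 13 mm farther back than shut.
Start: joints at [-69.213, 4.979, 10.078, 95.1, 0, 90], TCP at [0.195, -0.514, 0.25] pointing down, gripper open.
Joint ranges: [-179.16, 179.16], [-48.56, 103.87], [-65.8, 70.77], [-126.05, 130.52], [-82.76, 87.17], [-180, 180]. Speed limits (degrees/s): [127.2, 127.2, 147.25, 180, 180, 180].

## Interface

Orientations are given as [roll, pitch, yaw] about the fixed x, y, z axes, in that order (R = Rz(yaw) Ry(pitch) Rx(roll)).
In Python, from workcell import bot gives the robot as it stands. The module is installed in compiled form; this text tells all that it offers.
- The arm moves only by the shell command python3 -m crank 'ROWS' [OPENING] [FORCE]. ROWS is JSON, a list that holds one entry, the list of rows, each a list of 6 numbers: the shift along the world's x, y, z as a fraction of full scale, then the turn, a rotation vector about the world's x, y, z as a fraction of full scale. In form: [[[x, y, z, wx, wy, wz], ...]]. A call has 1 to 20 rows; each row shifts and turns the commanded pose from where the row before left it; what a row does not reach is not made up. Full scale, the value 1, is 20 mm for a shift and 0.12 rad for a turn. A row lasts 1/12 s, in which the tool goes at most 41.7 mm and 7.16 degrees, less where a joint would pass 70% of its speed; a pose out of reach is approached as far as the arm can. A call with a number of a shift or a turn outside -1 to 1 is refused whole. A call with a gripper value outside its range is refused whole. OPENING is the opening, from 0 (shut) to 1 (fully open), set as the call begins (- or left out, the last holds). The fingers move at their own pace and stop on an object; FORCE is the grip in N (left out, the last holds). Time passes only in rows, so rows that do not move let the fingers close. It gives the time, the measured TCP pose, the force, the opening and the grip force at its end, in the units of the state.
- bot.get_obs(): the state, without advancing time (a new reading comes with each control period).
- bot.camera(name): name is "scene" or "top" or "wrist"; returns the picture (400x640x3 uint8, red, green, blue); there is no depth.
- bot.camera_model(name): a dict with "vertical_fov" (degrees; the focal length in pixels is half the picture's height over the tangent of half this angle, whatever the lens; pixels are square), "cx", "cy" (the principal point, pixels), "R" (3x3) and "t" (3): a world point X has camera coordinates R X + t. Camera axes: x right, y down, z forward; pixel columns grow to the right and rows downward; lengths in m; the calibration is good to about 2 mm. A picture is of the moment at which its call begins: read the wrist's pose just before it. camera_model takes no time and is no camera call; for the wrist camera it gives the pose at the moment of the call.
- bot.job_done(): hands the job in; it is judged then, once.
The state is a dict: "time": time; "q": joint angles; "qd": joint speeds; "joint_efforts": joint torques, N m; "ee_pos": TCP position; "tcp_rot": TCP orientation; "wrist_force": force on the tool from outside, world axes, zero at the start; "torque": the same for the moment, N m; "opening": finger opening in m; "grasp_force": force on a finger pad.
Only numpy, scipy, OpenCV 4.12 (cv2) and the standard library are available. Lean on these libraries where they do the work, as an engineer would, in place of code of your own. Each camera call takes 0.05 s, during which the arm holds its last target. There are 200 camera calls.

## Working session

There is one attempt and no reset: what is moved stays moved. The work goes in short steps, Python scripts to look and compute and a shell command to move; the robot and the scene stay as the last step left them, time stands still between calls to the robot, and variables do not carry over. Pictures are saved under pics/ and viewed, at most 10 in all, crops included, and the job is handed in when it is done.

```bash
mkdir -p pics; python3 - <<'E'
from workcell import bot
import cv2,numpy as np
for n in("scene","top"):
    im=bot.camera(n);cv2.imwrite(f"pics/{n}0.png",im[:,:,::-1]);m=bot.camera_model(n);print(n,m)
print(bot.get_obs())
E
```

```text
scene {'vertical_fov': 51.62694860043504, 'cx': 320.4865624087709, 'cy': 208.56399529981732, 'R': array([[-0.62494939,  0.7806357 ,  0.00679507],
       [ 0.53149801,  0.43184166, -0.72871301],
       [-0.57179378, -0.45179718, -0.6847855 ]]), 't': array([ 0.2857245 , -0.20916463,  1.36186111])}
top {'vertical_fov': 49.433039237580395, 'cx': 322.96733803812725, 'cy': 198.42535580474095, 'R': array([[ 0.05533372, -0.99845757,  0.00454603],
       [-0.97780563, -0.05510955, -0.2021363 ],
       [ 0.20207505,  0.00673982, -0.97934685]]), 't': array([0.02992289, 0.51426211, 1.11234333])}
{'time': 0.1, 'q': array([-6.92138037e+01,  5.00972437e+00,  1.00395043e+01,  9.50990542e+01,
        1.21780544e-03,  9.00009622e+01]), 'qd': array([-0.00897927, -0.05044112,  0.02586173, -0.06729486, -0.0216847 ,
        0.05622936]), 'joint_efforts': array([-6.17925593e-05, -5.21560836e+01,  4.65653408e+01,  1.60526246e-02,
        3.90974719e-05, -1.44695366e-05]), 'ee_pos': array([ 0.1951286 , -0.51403676,  0.24964148]), 'tcp_rot': array([-1.79930726e+02, -1.21664120e-03,  2.07852326e+01]), 'wrist_force': array([-0.08583534, -0.23306388,  0.40708018]), 'torque': array([-0.02626215, -0.01098225,  0.01281621]), 'grasp_force': 0.0, 'opening': 0.08554452237851642}
```

View pics/scene0.png

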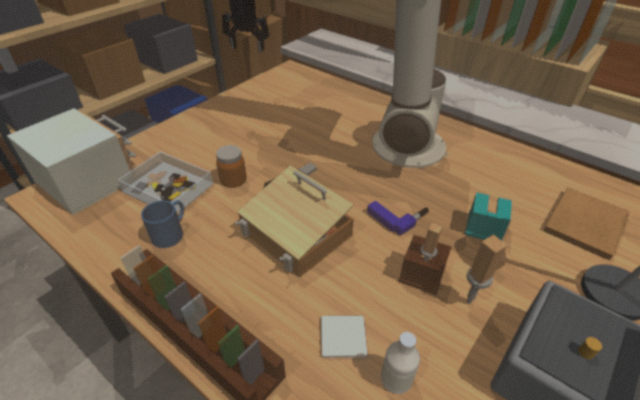

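View pics/top0.png

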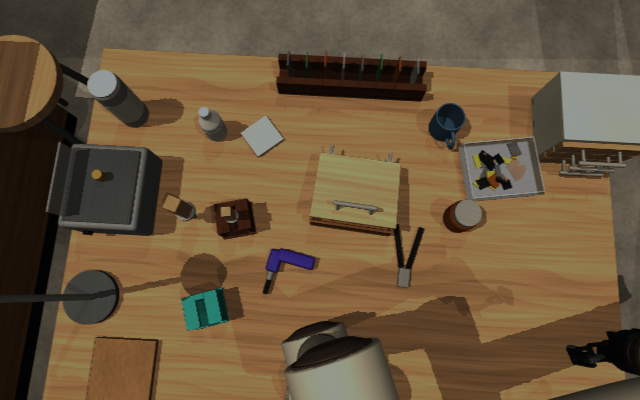

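The scene view shows the box with its handle at (310,185), and the dark rest holding a tool at (428,245). A larger lone tool is at (487,262) and a turquoise rest is at (489,215). In the top view the box is at (355,195), the dark rest at (235,217), the other tool at (180,207) and the turquoise rest at (205,308). The candidates are the tools at (428,245) and (487,262) in the scene view. The one hanging in the dark rest fits the description. I'll confirm that in an enlarged crop.

```bash
cat > h.py <<'E'
import numpy as np,cv2
from workcell import bot
def K(m):
    f=200/np.tan(np.radians(m["vertical_fov"]/2)); return f
def ray(m,u,v):
    f=K(m);d=m["R"].T@np.array([(u-m["cx"])/f,(v-m["cy"])/f,1]);o=-m["R"].T@m["t"];return o,d/np.linalg.norm(d)
def onz(m,u,v,z):
    o,d=ray(m,u,v);return o+d*(z-o[2])/d[2]
def tri(*obs):  # (m,u,v)...
    A=np.zeros((3,3));b=np.zeros(3)
    for m,u,v in obs:
        o,d=ray(m,u,v);P=np.eye(3)-np.outer(d,d);A+=P;b+=P@o
    X=np.linalg.solve(A,b)
    return X,[float(np.linalg.norm(np.cross(X-ray(*q)[0],ray(*q)[1]))) for q in obs]
def proj(m,X):
    c=m["R"]@np.asarray(X)+m["t"];f=K(m);return np.array([m["cx"]+f*c[0]/c[2],m["cy"]+f*c[1]/c[2]])
def panel(im,x,y,w,h,s,step=20):
    p=cv2.resize(im[y:y+h,x:x+w],None,fx=s,fy=s,interpolation=cv2.INTER_CUBIC)
    for u in range(-(-x//step)*step,x+w,step):
        cv2.line(p,((u-x)*s,0),((u-x)*s,5),(0,0,255),1);cv2.putText(p,str(u),((u-x)*s,15),0,.35,(0,0,255))
    for v in range(-(-y//step)*step,y+h,step):
        cv2.line(p,(0,(v-y)*s),(5,(v-y)*s),(0,0,255),1);cv2.putText(p,str(v),(6,(v-y)*s),0,.35,(0,0,255))
    return p
E
python3 - <<'E'
from h import *
s=cv2.imread("pics/scene0.png");t=cv2.imread("pics/top0.png")
a=np.hstack([panel(s,230,155,130,120,3),panel(s,390,205,130,120,3)])
b=np.hstack([panel(t,295,140,130,80+20,3)[:,:390],panel(t,150,160,130,100,3)])
a=a[:300];im=np.vstack([a,b]);cv2.imwrite("pics/c1.png",im);print(im.shape)
E
```

```text
(600, 780, 3)
```

View pics/c1.png

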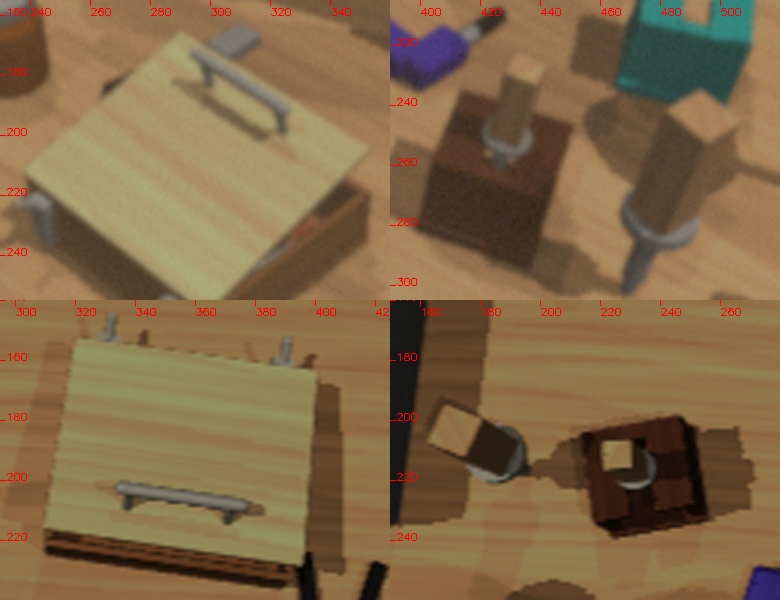

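The crop shows the collar and square handle standing upright in the dark rest: collar at top (231,216) and scene (429,252), handle top at (225,212) and (435,228). That is the tool meant. The other, at scene (487,262), is clearly bigger and has no rest. The bar handle's ends are at top (334,202) and (377,209). Next I triangulate.

```bash
python3 - <<'E'
from h import *
np.set_printoptions(precision=4,suppress=True)
S=bot.camera_model("scene");T=bot.camera_model("top")
P=dict(h_py=((326,191),(334,202.3)),h_my=((294.3,172.3),(377.3,208.7)),
tooltop=((434.7,228.3),(225.3,211.7)),collar=((429,251.7),(231.3,215.7)),
f_my=((290.7,165.7),(396,228.3)),f_py=((353.3,204.3),(309.7,216.7)),b_py=((301.7,255),(320,153.3)),b_my=((238.3,215),(400.3,163.3)))
for k,(s,t) in P.items():
    X,e=tri((S,*s),(T,*t));print(k,X,np.round(e,4))
for p in((214,203.3),(246.7,198.7),(255.3,233.3)):print("rest",onz(T,*p,.08))
for p in((413.3,235),(451.3,246.7)):print("restS",onz(S,*p,.08))
from itertools import product
for n,p,z in(("jar",(468,213),.1),("glue",(204,112),.15),("mug",(450,120),.09),("plierstip",(398,230),.01),("pliersend",(404,282),.01),("pl2",(420,232),.01),("big",(175,205),.15)):print(n,onz(T,*p,z))
W=bot.camera_model("wrist");print(W["vertical_fov"],-W["R"].T@W["t"],W["R"])
E
```

```text
h_py [0.4834 0.0327 0.1424] [0.0029 0.0029]
h_my [ 0.474  -0.0749  0.139 ] [0.0028 0.0028]
tooltop [0.4441 0.2938 0.1542] [0.0015 0.0015]
collar [0.4457 0.2951 0.082 ] [0.0026 0.0026]
f_my [ 0.4319 -0.1265  0.11  ] [0.0032 0.0032]
f_py [0.45   0.0909 0.1095] [0.0022 0.0022]
b_py [0.6274 0.0768 0.076 ] [0.0043 0.0043]
b_my [ 0.6166 -0.1419  0.0581] [0.0046 0.0046]
rest [0.4772 0.3413 0.08  ]
rest [0.4942 0.2574 0.08  ]
rest [0.4049 0.2271 0.08  ]
restS [0.4197 0.2444 0.08  ]
restS [0.3976 0.3289 0.08  ]
jar [ 0.4849 -0.3139  0.1   ]
glue [0.6995 0.3736 0.15  ]
mug [ 0.7389 -0.2718  0.09  ]
plierstip [ 0.4439 -0.1514  0.01  ]
pliersend [ 0.3047 -0.1703  0.01  ]
pl2 [ 0.4417 -0.2118  0.01  ]
big [0.455  0.4175 0.15  ]
68.83474795284064 [ 0.2666 -0.486   0.3731] [[ 0.3544 -0.9351 -0.0014]
 [-0.8911 -0.3382  0.3027]
 [-0.2835 -0.106  -0.9531]]
```

```bash
python3 -m crank '[[[0.5,0.95,0,0,0,0.47],[0.5,0.95,0,0,0,0.47],[0.5,0.95,0,0,0,0.47],[0.5,0.95,0,0,0,0.47],[0.5,0.95,0,0,0,0.47],[0.5,0.95,0,0,0,0.47],[0.5,0.95,0,0,0,0.47],[0.5,0.95,0,0,0,0.47],[0.5,0.95,0,0,0,0.47],[0.5,0.95,0,0,0,0.47],[0.5,0.95,0,0,0,0.47],[0.5,0.95,0,0,0,0.47],[0.5,0.95,0,0,0,0.47],[0.5,0.95,0,0,0,0.47],[0.5,0.95,0,0,0,0.47],[0.5,0.95,0,0,0,0.47],[0.5,0.95,0,0,0,0.47],[0.5,0.95,0,0,0,0.47],[0.5,0.95,0,0,0,0.47],[0.5,0.95,0,0,0,0.47]]]' 1
python3 -m crank '[[[0.8,0.95,-0.3,0,0,0],[0.8,0.95,-0.3,0,0,0],[0.8,0.95,-0.3,0,0,0],[0.8,0.95,-0.3,0,0,0],[0.8,0.9,-0.3,0,0,0],[0,0,0,0,0,0],[0,0,0,0,0,0]]]'
python3 - <<'E'
from h import *
np.set_printoptions(precision=4,suppress=True)
m=bot.camera_model("wrist");im=bot.camera("wrist");cv2.imwrite("pics/w1.png",im[:,:,::-1])
T=bot.camera_model("top")
for p in([.4834,.0327,.1424],[.474,-.0749,.139],[.4787,-.0211,.1407]):print(proj(m,p))
E
```

```text
time: 1.77
ee_pos: [0.3954, -0.1332, 0.25]
tcp_rot: [-180.0, -0.0, 85.6]
wrist_force: [0.9, 0.0, 0.1]
opening: 0.0853
grasp_force: 0.0
time: 2.35
ee_pos: [0.4752, -0.0394, 0.2194]
tcp_rot: [-179.9, 0.0, 85.5]
wrist_force: [-1.1, 0.4, -0.3]
opening: 0.0854
grasp_force: 0.0
[318.1856 115.2015]
[316.1331 258.5915]
[317.072  192.9998]
```

View pics/w1.png

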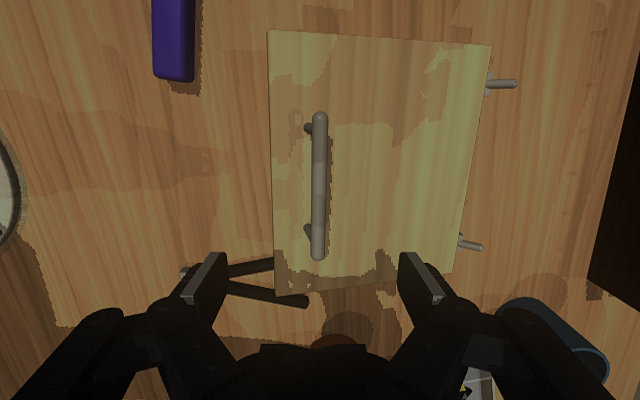

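The wrist view shows the bar at (319,115)–(317,258), within 2 px of the triangulated prediction. Go down and grip.

```bash
python3 -m crank '[[[0.2,0.9,0,0,0,0],[0,0,-0.9,0,0,0],[0,0,-0.9,0,0,0],[0,0,-0.9,0,0,0],[0,0,-0.9,0,0,0],[0,0,-0.1,0,0,0],[0,0,0,0,0,0]]]' 1
python3 -m crank '[[[0,0,0,0,0,0],[0,0,0,0,0,0],[0,0,0,0,0,0],[0,0,0,0,0,0],[0,0,0,0,0,0],[0,0,0,0,0,0],[0,0,0,0,0,0]]]' 0 40
python3 - <<'E'
import numpy as np
h=np.array([.623,-.0335,.0605]);ux=np.array([.9963,-.085])
p=None
for th in np.radians([14,23,32,41,50,59,68,77,86]):
    r=-.16*np.cos(th)+.043*np.sin(th);z=.16*np.sin(th)+.043*np.cos(th)
    X=np.array([*(h[:2]+r*ux),h[2]+z])
    print(np.degrees(th).round(),X.round(4),None if p is None else ((X-p)/.02).round(2));p=X
E
```

```text
time: 2.98
ee_pos: [0.4783, -0.0229, 0.1461]
tcp_rot: [-179.9, 0.0, 85.4]
wrist_force: [0.4, -0.3, 0.7]
opening: 0.0855
grasp_force: 0.0
time: 3.57
ee_pos: [0.4801, -0.0222, 0.1463]
tcp_rot: [179.9, 0.0, 85.4]
wrist_force: [5.7, -0.7, -3.7]
opening: 0.0095
grasp_force: 39.3
14.0 [ 0.4787 -0.0212  0.1409] None
23.0 [ 0.493  -0.0224  0.1626] [ 0.72 -0.06  1.08]
32.0 [ 0.5105 -0.0239  0.1818] [ 0.88 -0.07  0.96]
41.0 [ 0.5308 -0.0256  0.1979] [ 1.01 -0.09  0.81]
50.0 [ 0.5534 -0.0276  0.2107] [ 1.13 -0.1   0.64]
59.0 [ 0.5776 -0.0296  0.2198] [ 1.21 -0.1   0.45]
68.0 [ 0.603  -0.0318  0.225 ] [ 1.27 -0.11  0.26]
77.0 [ 0.6289 -0.034   0.2261] [ 1.29 -0.11  0.06]
86.0 [ 0.6546 -0.0362  0.2231] [ 1.29 -0.11 -0.15]
```

```bash
python3 -m crank '[[[0.36,-0.03,0.54,0,0,0],[0.36,-0.03,0.54,0,0,0],[0.44,-0.03,0.48,0,0,0],[0.44,-0.03,0.48,0,0,0],[0.5,-0.05,0.4,0,0,0],[0.5,-0.05,0.4,0,0,0],[0.56,-0.05,0.32,0,0,0],[0.56,-0.05,0.32,0,0,0],[0.6,-0.05,0.22,0,0,0],[0.6,-0.05,0.22,0,0,0],[0,0,0,0,0,0]]]'
python3 -m crank '[[[0.63,-0.05,0.13,0,0,0],[0.63,-0.05,0.13,0,0,0],[0.65,-0.05,0.03,0,0,0],[0.65,-0.05,0.03,0,0,0],[0.65,-0.05,-0.08,0,0,0],[0.65,-0.05,-0.08,0,0,0],[0,0,0,0,0,0],[0,0,0,0,0,0]]]'
python3 - <<'E'
from h import *
a=bot.camera("scene")[:,:,::-1];cv2.imwrite("pics/s2.png",a)
E
```

```text
time: 4.48
ee_pos: [0.5788, -0.031, 0.2267]
tcp_rot: [179.9, 0.0, 85.4]
wrist_force: [-1.8, -2.5, 12.5]
opening: 0.0095
grasp_force: 41.4
time: 5.15
ee_pos: [0.656, -0.0378, 0.2283]
tcp_rot: [179.9, 0.1, 85.4]
wrist_force: [3.0, -5.2, 3.6]
opening: 0.0091
grasp_force: 43.0
```

View pics/s2.png

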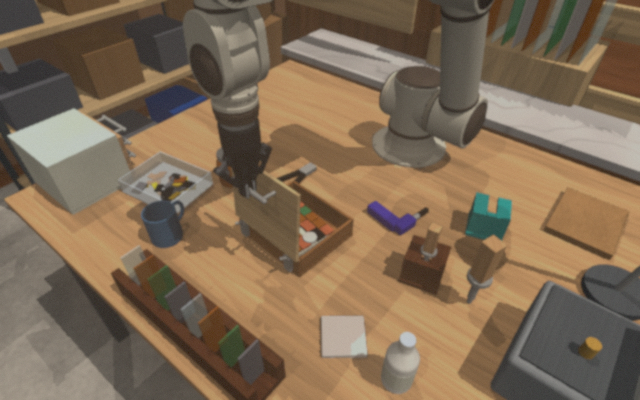

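The scene view shows the cover held upright at about 86°, with the slab visible inside the box and nothing else disturbed. Next I let go upward, then finish by pushing on the underside with shut fingers.

```bash
python3 -m crank '[[[0,0,0,0,0,0],[0,0,0,0,0,0],[0,0,0.3,0,0,0],[0,0,0.7,0,0,0],[0,0,1,0,0,0],[0,0,1,0,0,0],[0,0,1,0,0,0],[-1,0,0,0,0,0],[-1,0,0,0,0,0],[-1,0,0,0,0,0],[-1,0,0,0,0,0],[-1,0,0,0,0,0],[0,0,0,0,0,0]]]' 0.25
python3 -m crank '[[[0,0,-1,0,0,0],[0,0,-1,0,0,0],[0,0,-1,0,0,0],[0,0,-1,0,0,0],[0.2,0,-0.4,0,0,0],[0.5,0,0,0,0,0],[0.5,0,0,0,0,0],[0.5,0,0,0,0,0],[0.5,0,0,0,0,0],[0.5,0,0,0,0,0],[0.5,0,0,0,0,0],[0,0,0,0,0,0]]]' 0
```

```text
time: 6.28
ee_pos: [0.5521, -0.0364, 0.3097]
tcp_rot: [179.9, -0.0, 85.4]
wrist_force: [-0.9, -0.1, 0.5]
opening: 0.0209
grasp_force: 0.0
time: 7.28
ee_pos: [0.6205, -0.0364, 0.2198]
tcp_rot: [180.0, -0.0, 85.4]
wrist_force: [1.2, 0.3, -0.7]
opening: 0.0002
grasp_force: 0.0
```

```bash
python3 -m crank '[[[0.4,0,0,0,0,0],[0.4,0,0,0,0,0],[0.3,0,0,0,0,0],[0,0,0,0,0,0]]]'|sed -n 2,4p
python3 -m crank '[[[0.3,0,0,0,0,0],[0.2,0,0,0,0,0],[0,0,0,0,0,0]]]'|sed -n 2,4p
python3 - <<'E'
from h import *
a=bot.camera("scene")[:,:,::-1];cv2.imwrite("pics/s3.png",np.hstack([panel(a,200,120,130,160,3,10)]))
E
```

```text
ee_pos: [0.6418, -0.0366, 0.22]
tcp_rot: [180.0, -0.0, 85.4]
wrist_force: [0.5, -0.3, 1.1]
ee_pos: [0.6514, -0.0366, 0.2198]
tcp_rot: [180.0, 0.0, 85.4]
wrist_force: [0.9, 0.6, 1.6]
```

View pics/s3.png

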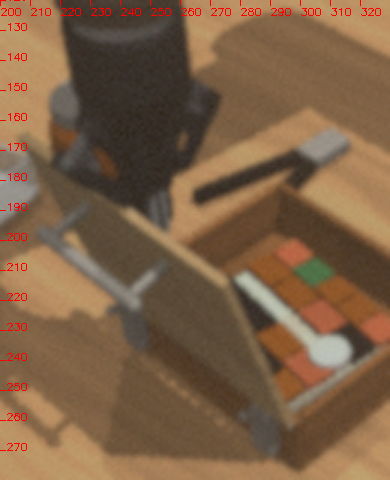

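```bash
cat > cov.py <<'E'
from h import *
S=bot.camera_model("scene")
def pt(th,d,n,y):
    h=np.array([.623,-.0335,.0605]);ux=np.array([.9963,-.085,0]);uy=np.array([.085,.9963,0])
    return h+(-d*np.cos(th)+n*np.sin(th))*ux+uy*y+np.array([0,0,d*np.sin(th)+n*np.cos(th)])
if __name__=="__main__":
  for t in range(80,112,5):
    th=np.radians(t);print(t,[proj(S,pt(th,*a)).round(1).tolist() for a in((.16,.043,.05),(.16,.043,-.05),(.19,.004,.11),(.19,.004,-.11))])
E
python3 cov.py
```

```text
80 [[269.9, 195.7], [238.8, 174.2], [306.0, 190.5], [236.2, 145.7]]
85 [[264.6, 199.8], [233.6, 177.9], [300.0, 193.8], [230.1, 148.1]]
90 [[259.3, 204.4], [228.4, 182.1], [293.8, 197.7], [224.0, 151.1]]
95 [[254.1, 209.4], [223.4, 186.7], [287.5, 202.3], [217.8, 154.7]]
100 [[249.2, 214.8], [218.6, 191.7], [281.2, 207.5], [211.7, 158.9]]
105 [[244.5, 220.5], [214.1, 197.1], [274.9, 213.3], [205.8, 163.6]]
110 [[240.1, 226.5], [209.9, 202.6], [268.8, 219.6], [200.1, 168.9]]
```

The crop shows the bar's ends at (246,219) and (214,196) and the front corner at (275,214). That puts the cover at about 104–105°, so I push a little further to be sure of the stop.

```bash
python3 -m crank '[[[0.2,0,0,0,0,0],[0.15,0,0,0,0,0],[0,0,0,0,0,0],[0,0,0,0,0,0]]]'|sed -n 2,4p
python3 -m crank '[[[-1,0,0,0,0,0],[-1,0,0,0,0,0],[-1,0,0.8,0,0,0],[-1,0,1,0,0,0],[-1,0,1,0,0,0],[0,0,1,0,0,0],[0,0,0,0,0,0],[0,0,0,0,0,0]]]' 1
python3 - <<'E'
from h import *
a=bot.camera("scene")[:,:,::-1];m=bot.camera_model("wrist");w=bot.camera("wrist")[:,:,::-1]
np.savez("w4.npz",R=m["R"],t=m["t"]);cv2.imwrite("pics/w4raw.png",w)
cv2.imwrite("pics/w4.png",np.hstack([panel(a,200,120,130,160,2,10)[:320],cv2.resize(w,(512,320))]))
E
```

```text
ee_pos: [0.6556, -0.0366, 0.22]
tcp_rot: [-179.7, 0.0, 85.4]
wrist_force: [-15.4, -0.1, 6.5]
time: 8.92
ee_pos: [0.5582, -0.0366, 0.2972]
tcp_rot: [179.8, -0.0, 85.4]
wrist_force: [0.6, 0.4, -0.6]
opening: 0.0856
grasp_force: 0.0
```

View pics/w4.png

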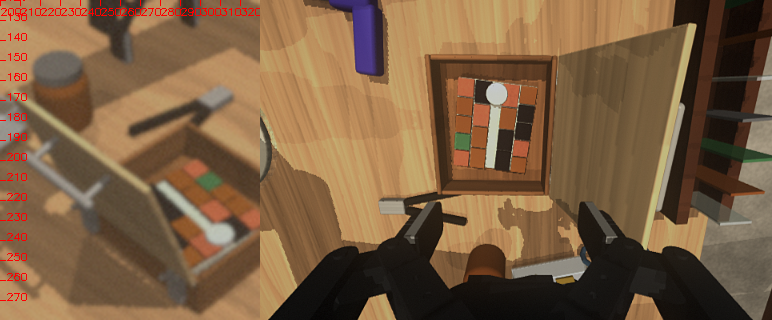

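The push met 15 N at the stop. The wrist view shows the open box with the medallion at raw (295,117) and the pale joint running down to about (290,210). Next I measure the joint.

```bash
cat > slab.py <<'E'
from h import *
np.set_printoptions(precision=4,suppress=True)
def white(im,x0,x1,y0,y1):
    h=cv2.cvtColor(im,cv2.COLOR_BGR2HSV);m=((h[...,1]<70)&(h[...,2]>110)).astype(np.uint8)*255
    k=np.zeros_like(m);k[y0:y1,x0:x1]=m[y0:y1,x0:x1]
    return cv2.morphologyEx(k,cv2.MORPH_OPEN,np.ones((3,3)))
E
python3 - <<'E'
from slab import *
W=dict(np.load("w4.npz"));w0=bot.camera_model("wrist");W.update({k:w0[k] for k in("vertical_fov","cx","cy")})
im=cv2.imread("pics/w4raw.png");k=white(im,225,350,80,230)
n,l,st,c=cv2.connectedComponentsWithStats(k);
for i in range(1,n):
    if st[i,4]>40:print(st[i],c[i])
for v in range(95,225,6):
    u=np.flatnonzero(k[v]);
    if len(u):print(v,u.min(),u.max(),len(u))
T=bot.camera_model("top");S=bot.camera_model("scene")
t=bot.camera("top")[:,:,::-1];s=bot.camera("scene")[:,:,::-1];cv2.imwrite("pics/t5raw.png",t);cv2.imwrite("pics/s5raw.png",s)
for nm,i,r in(("top",t,(310,405,140,235)),("sc",s,(270,360,195,260))):
    k=white(i,*r);n,l,st,c=cv2.connectedComponentsWithStats(k)
    for j in range(1,n):
        if st[j,4]>10:print(nm,st[j],c[j])
E
```

```text
[ 281  102   28  108 1600] [292.4912 149.2794]
107 286 304 19
113 283 308 26
119 283 308 26
125 285 306 22
131 288 300 12
137 288 300 13
143 287 299 13
149 287 299 13
155 286 298 13
161 286 298 13
167 285 297 13
173 284 296 13
179 284 295 12
185 283 295 13
191 283 294 12
197 283 293 11
203 282 293 12
209 284 292 9
top [ 343  140   62   95 5151] [377.1619 189.4968]
top [328 184  13  12 121] [334.4215 189.6198]
sc [279 211  39  35 347] [300.219  229.1153]
```

```bash
python3 - <<'E'
from slab import *
W=dict(np.load("w4.npz"));w0=bot.camera_model("wrist");W.update({k:w0[k] for k in("vertical_fov","cx","cy")})
T=bot.camera_model("top");S=bot.camera_model("scene")
M=((W,295.5,116.5),(T,334.4,189.6),(S,309.7,236.7))
print(tri(*M));print(tri(M[0],M[1]));print(tri(M[0],M[2]));print(tri(M[1],M[2]))
for m in M:print("med z.032",onz(*m,.032))
k=white(cv2.imread("pics/w4raw.png"),225,350,80,230)
A=[]
for v in range(135,208):
    u=np.flatnonzero(k[v]);A.append(onz(W,u.mean(),v,.020)[:2]) # visible floor
A=np.array(A);vx,vy,x0,y0=cv2.fitLine(A.astype(np.float32),cv2.DIST_HUBER,0,.001,.001).ravel()
print("joint line",A[0],A[-1],"dir",vx,vy,"yaw",np.degrees(np.arctan2(-vx*np.sign(vy),abs(vy))))
u=np.flatnonzero(k[170]);print(np.linalg.norm(onz(W,u.min()-.5,170,.02)-onz(W,u.max()+.5,170,.02)))
print("end",onz(W,288,211,.020))
E
```

```text
(array([0.5411, 0.0307, 0.0316]), [0.0006031403491301192, 0.0023478848310040834, 0.0018141728850468045])
(array([0.541, 0.03 , 0.038]), [0.0011417735753231693, 0.001141773575323162])
(array([0.5402, 0.0314, 0.0305]), [0.0005678440310071927, 0.0005678440310072693])
(array([0.5414, 0.0305, 0.0315]), [0.002075087594378988, 0.002075087594378998])
med z.032 [0.5406 0.031  0.032 ]
med z.032 [0.5424 0.0288 0.032 ]
med z.032 [0.5409 0.0328 0.032 ]
joint line [0.5356 0.0071] [ 0.5146 -0.0937] dir 0.20271192 0.9792384 yaw -11.695589
0.01669055519442013
end [ 0.5161 -0.1     0.02  ]
```

```bash
python3 -m crank '[[[-0.28,0.9,0.03,0,0,-1],[-0.28,0.9,0.03,0,0,-1],[-0.28,0.9,0.03,0,0,-1],[-0.28,0.9,0.03,0,0,-1],[-0.28,0.9,0.03,0,0,-1],[-0.28,0.9,0.03,0,0,-1],[-0.28,0.9,0.03,0,0,-1],[-0.28,0.9,0.03,0,0,-1],[-0.28,0.9,0.03,0,0,-1],[-0.28,0.9,0.03,0,0,-1],[-0.28,0.9,0.03,0,0,-1],[-0.28,0.9,0.03,0,0,-1],[-0.28,0.9,0.03,0,0,-1],[-0.28,0.9,0.03,0,0,-1],[-0.28,0.9,0.03,0,0,-1],[-0.28,0.9,0.03,0,0,-1],[-0.28,0.9,0.03,0,0,-1],[-0.28,0.9,0.03,0,0,-1],[-0.28,0.9,0.03,0,0,-1],[-0.28,0.9,0.03,0,0,-1]]]' 1|sed -n 1,3p
python3 -m crank '[[[0,0,0,0,0,-1],[0,0,0,0,0,-1],[0,0,0,0,0,-1],[0,0,0,0,0,-0.4],[0,0,0,0,0,0],[0,0,0,0,0,0]]]'
python3 - <<'E'
from h import *
np.set_printoptions(precision=4,suppress=True)
m=bot.camera_model("wrist");im=bot.camera("wrist")[:,:,::-1];np.savez("w6.npz",R=m["R"],t=m["t"]);cv2.imwrite("pics/w6.png",im)
S=bot.camera_model("scene");T=bot.camera_model("top")
print("big",tri((S,493,240),(T,171.7,201.7)))
print(proj(m,[.4441,.2938,.1542]),proj(m,[.4457,.2951,.082]))
E
```

```text
time: 10.78
ee_pos: [0.4221, -0.0778, 0.3066]
tcp_rot: [-162.8, 0.6, -20.9]
time: 11.28
ee_pos: [0.3694, -0.1638, 0.3073]
tcp_rot: [-158.8, 0.6, -37.6]
wrist_force: [0.1, 0.1, 0.2]
opening: 0.0854
grasp_force: 0.0
big (array([0.4526, 0.4086, 0.204 ]), [0.0015511641480826838, 0.0015511641480825758])
[117.7007 292.9774] [153.4166 270.454 ]
```

View pics/w6.png

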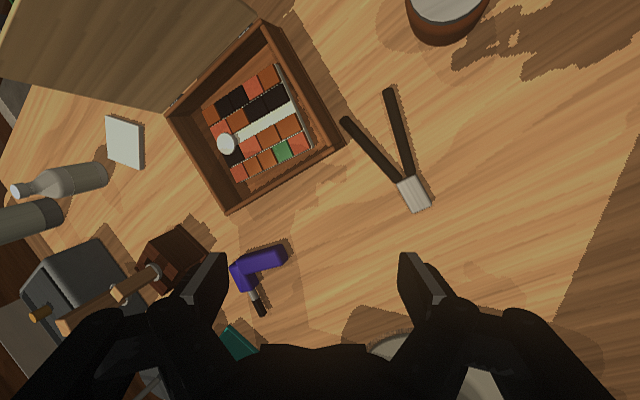

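The view shows the box at (255,120) and the tool far left at (130,285). The arm did not follow the command, so I check the joints.

```bash
python3 - <<'E'
from workcell import bot
o=bot.get_obs();print(o["q"].round(1),o["qd"].round(1),o["ee_pos"],o["tcp_rot"])
E
python3 -m crank '[[[0,0,0,0,0,0],[0,0,0,0,0,0]]]'|sed -n 1,3p
python3 - <<'E'
from workcell import bot
o=bot.get_obs();print(o["q"].round(1),o["qd"].round(1))
E
```

```text
[-37.6 -14.6  -3.8 101.4  21.2 179.9] [ 1.5  0.2  0.4  0.   0.1 -0. ] [ 0.36984339 -0.16330043  0.3074204 ] [-158.77079009    0.55147766  -37.55388828]
time: 11.5
ee_pos: [0.3702, -0.1626, 0.3076]
tcp_rot: [-158.8, 0.5, -37.4]
[-37.5 -14.6  -3.7 101.4  21.2 179.9] [ 0.  -0.1  0.   0.1 -0.  -0.1]
```

Joint 6 ran into its range (yaw = q1 − q6 + 180), so I unwind it the other way, straighten, and use yaw of about 105°.

```bash
python3 -m crank '[[[0.2,0.7,0,0,0,0.8],[0.2,0.7,0,0,0,0.8],[0.2,0.7,0,0,0,0.8],[0.2,0.7,0,-0.58,0.21,0],[0.2,0.7,0,-0.58,0.21,0],[0.2,0.7,0,-0.58,0.21,0],[0.2,0.7,0,-0.58,0.21,0],[0.2,0.7,0,-0.58,0.21,0]]]'|sed -n 1,3p
python3 -m crank '[[[0.1,0.8,0,0,0,0.96],[0.1,0.8,0,0,0,0.96],[0.1,0.8,0,0,0,0.96],[0.1,0.8,0,0,0,0.96],[0.1,0.8,0,0,0,0.96],[0.1,0.8,0,0,0,0.96],[0.1,0.8,0,0,0,0.96],[0.1,0.8,0,0,0,0.96],[0.1,0.8,0,0,0,0.96],[0.1,0.8,0,0,0,0.96],[0.1,0.8,0,0,0,0.96],[0.1,0.8,0,0,0,0.96],[0.1,0.8,0,0,0,0.96],[0.1,0.8,0,0,0,0.96],[0.1,0.8,0,0,0,0.96],[0.1,0.8,0,0,0,0.96],[0.1,0.8,0,0,0,0.96],[0.1,0.8,0,0,0,0.96],[0.1,0.8,0,0,0,0.96],[0,0,0,0,0,0]]]'
python3 - <<'E'
from workcell import bot
o=bot.get_obs();print(o["q"].round(1),o["ee_pos"],o["tcp_rot"])
E
```

```text
time: 12.17
ee_pos: [0.383, -0.1069, 0.3081]
tcp_rot: [-177.6, 0.3, -17.1]
time: 13.83
ee_pos: [0.4205, 0.1991, 0.3071]
tcp_rot: [-177.4, 0.3, 108.6]
wrist_force: [-0.6, -0.4, -0.6]
opening: 0.0855
grasp_force: 0.0
[ 25.3  -2.4   8.9 104.   -0.   96.8] [0.42049743 0.19912646 0.30708499] [-177.38625157    0.32302831  108.58743944]
```

```bash
python3 -m crank '[[[0.4,0.8,0,0.08,-0.17,0],[0.4,0.8,0,0.08,-0.17,0],[0.4,0.8,0,0,0,0],[0,0,0,0,0,0],[0,0,0,0,0,0]]]'
python3 - <<'E'
from h import *
np.set_printoptions(precision=4,suppress=True)
m=bot.camera_model("wrist");im=bot.camera("wrist")[:,:,::-1];np.savez("w7.npz",R=m["R"],t=m["t"]);cv2.imwrite("pics/w7.png",im)
print(proj(m,[.4441,.2938,.1542]),proj(m,[.4457,.2951,.082]))
E
```

```text
time: 14.25
ee_pos: [0.4448, 0.2451, 0.3075]
tcp_rot: [180.0, 0.0, 108.0]
wrist_force: [0.4, 0.0, 0.0]
opening: 0.0854
grasp_force: 0.0
[328.6878 142.1712] [327.1692 134.4031]
```

View pics/w7.png

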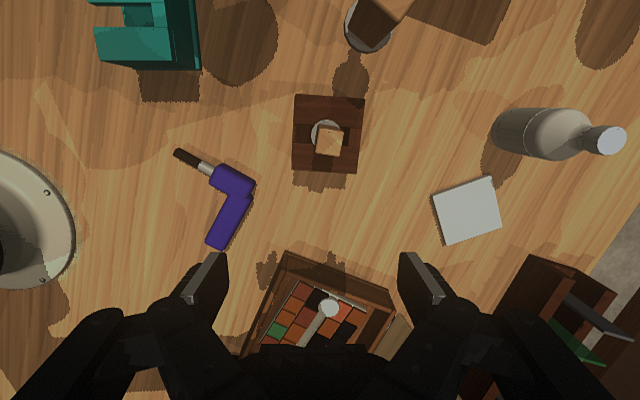

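The wrist view shows the tool's square top at about (331,142) on the dark rest (293–365, 94–173). The slot opens to image left (−x), and nothing is close by. I measure the handle's position and turn by mask.

```bash
python3 - <<'E'
from slab import *
W=dict(np.load("w7.npz"));w0=bot.camera_model("wrist");W.update({k:w0[k] for k in("vertical_fov","cx","cy")})
im=cv2.imread("pics/w7.png");h=cv2.cvtColor(im,cv2.COLOR_BGR2HSV)
print(h[140,325:350:4].tolist(),h[100,300:360:15].tolist(),h[133,312:320:3].tolist(),h[152,316:345:6].tolist())
k=np.zeros((400,640),np.uint8)
k[100:165,298:360]=((h[...,2]>125)&(h[...,1]>75))[100:165,298:360]*255
k=cv2.morphologyEx(k,cv2.MORPH_OPEN,np.ones((3,3)))
for c in cv2.findContours(k,cv2.RETR_EXTERNAL,2)[0]:
    if cv2.contourArea(c)>50:
        r=cv2.minAreaRect(c);b=cv2.boxPoints(r);print("top",r)
        X=np.array([onz(W,*p,.157) for p in b]);print(X[:,:2],X.mean(0));e=np.diff(X,axis=0);print(np.linalg.norm(e,axis=1),np.degrees(np.arctan2(e[:,1],e[:,0])))
        print("tri",tri((W,*r[0]),(bot.camera_model("top"),225.3,211.7),(bot.camera_model("scene"),434.7,228.3)))
# rest by darkness
hs=((h[...,2]<105)).astype(np.uint8)*255;k=np.zeros_like(hs);k[85:180,285:372]=hs[85:180,285:372]
c=max(cv2.findContours(k,cv2.RETR_EXTERNAL,2)[0],key=cv2.contourArea);a=cv2.approxPolyDP(c,4,True).reshape(-1,2);print(a.tolist())
for p in a:print(onz(W,*map(float,p),.08)[:2])
E
```

```text
[[15, 140, 151], [15, 139, 150], [14, 134, 154], [25, 104, 162], [16, 134, 167], [15, 144, 39], [11, 158, 79]] [[11, 160, 67], [11, 159, 72], [10, 156, 62], [11, 163, 64]] [[22, 47, 135], [21, 48, 143], [14, 143, 112]] [[15, 141, 116], [17, 125, 163], [18, 125, 161], [17, 126, 160], [14, 154, 68]]
top ((329.15435791015625, 141.7919464111328), (24.445802688598633, 24.79337501525879), 10.007980346679688)
[[0.4345 0.2816]
 [0.4314 0.304 ]
 [0.4536 0.3072]
 [0.4573 0.2848]] [0.4442 0.2944 0.157 ]
[0.0226 0.0224 0.0227] [ 98.0637   8.2278 -80.5026]
tri (array([0.4442, 0.294 , 0.1542]), [0.0003271386982427393, 0.0016286803857815187, 0.0014461878433517617])
[[295, 94], [291, 168], [343, 173], [339, 179], [355, 173], [367, 85], [333, 85], [332, 96]]
[0.3968 0.3262]
[0.4168 0.2433]
[0.4793 0.257 ]
[0.4771 0.2484]
[0.4933 0.2616]
[0.4708 0.3602]
[0.4345 0.3484]
[0.4373 0.3371]
```

```bash
python3 -m crank '[[[0,0.8,0,0,0,-0.65],[0,0.8,0,0,0,-0.65],[0,0.8,0,0,0,0],[0,0,-0.8,0,0,0],[0,0,-0.9,0,0,0],[0,0,-0.9,0,0,0],[0,0,-0.9,0,0,0],[0,0,-0.9,0,0,0],[0,0,-0.9,0,0,0],[0,0,-0.9,0,0,0],[0,0,-0.9,0,0,0],[0,0,-0.9,0,0,0],[0,0,-0.3,0,0,0],[0,0,0,0,0,0],[0,0,0,0,0,0]]]' 1
python3 -m crank '[[[0,0,0,0,0,0],[0,0,0,0,0,0],[0,0,0,0,0,0],[0,0,0,0,0,0],[0,0,0,0,0,0],[0,0,0,0,0,0],[0,0,0,0,0,0]]]' 0 60
```

```text
time: 15.55
ee_pos: [0.4447, 0.292, 0.1426]
tcp_rot: [180.0, 0.0, 99.0]
wrist_force: [0.5, 0.3, 0.1]
opening: 0.0856
grasp_force: 0.0
time: 16.13
ee_pos: [0.4447, 0.2922, 0.1423]
tcp_rot: [180.0, 0.0, 99.1]
wrist_force: [-0.2, -0.9, 3.5]
opening: 0.0231
grasp_force: 58.7
```

```bash
python3 -m crank '[[[0,0,0.5,0,0,0],[0,0,0.9,0,0,0],[0,0,1,0,0,0],[0,0,1,0,0,0],[0,0,1,0,0,0],[0,0,1,0,0,0],[0,0,0,0,0,0]]]' | sed -n 2,6p
python3 -m crank '[[[0.28,-0.9,0,0,0,0],[0.28,-0.9,0,0,0,0],[0.28,-0.9,0,0,0,0],[0.28,-0.9,0,0,0,0],[0.28,-0.9,0,0,0,0],[0.28,-0.9,0,0,0,0],[0.28,-0.9,0,0,0,0],[0.28,-0.9,0,0,0,0],[0.28,-0.9,0,0,0,0],[0.28,-0.9,0,0,0,0],[0.28,-0.9,0,0,0,0],[0.28,-0.9,0,0,0,0],[0.28,-0.9,0,0,0,0],[0.28,-0.9,0,0,0,0],[0.28,-0.9,0,0,0,0],[0.28,-0.9,0,0,0,0],[0,0,0,0,0,0],[0,0,0,0,0,0]]]'
```

```text
ee_pos: [0.4452, 0.2926, 0.2542]
tcp_rot: [179.7, -0.1, 99.1]
wrist_force: [1.0, 0.1, -1.2]
opening: 0.0234
grasp_force: 59.2
time: 18.22
ee_pos: [0.534, 0.0035, 0.2492]
tcp_rot: [-179.9, 0.0, 99.0]
wrist_force: [0.2, 0.3, -1.9]
opening: 0.0232
grasp_force: 59.0
```

```bash
python3 -m crank '[[[0.05,0,-0.9,0,0,0],[0,0,-0.9,0,0,0],[0,0,-0.9,0,0,0],[0,0,-0.9,0,0,0],[0,0,-0.5,0,0,0],[0,0,-0.3,0,0,0],[0,0,0,0,0,0],[0,0,0,0,0,0]]]' | sed -n 2,6p
python3 -m crank '[[[0,0,-0.15,0,0,0],[0,0,-0.15,0,0,0],[0,0,-0.15,0,0,0],[0,0,-0.1,0,0,0],[0,0,-0.1,0,0,0],[0,0,0,0,0,0]]]'
```

```text
ee_pos: [0.5352, 0.0045, 0.1624]
tcp_rot: [180.0, 0.0, 99.1]
wrist_force: [0.0, -0.4, -1.0]
opening: 0.0233
grasp_force: 59.0
time: 19.38
ee_pos: [0.535, 0.0041, 0.1484]
tcp_rot: [-180.0, 0.0, 99.1]
wrist_force: [-0.1, 0.3, -0.9]
opening: 0.0235
grasp_force: 59.0
```

```bash
python3 -m crank '[[[0,0,-0.1,0,0,0],[0,0,-0.1,0,0,0],[0,0,0,0,0,0]]]' | sed -n 2,4p
python3 -m crank '[[[0,0,-0.06,0,0,0],[0,0,-0.05,0,0,0],[0,0,0,0,0,0]]]'| sed -n 2,4p
python3 - <<'E'
from h import *
m=bot.camera_model("wrist");w=bot.camera("wrist")[:,:,::-1];a=bot.camera("scene")[:,:,::-1]
cv2.imwrite("pics/w8.png",np.hstack([panel(w,240,180,150,200,2),panel(a,250,150,120,100,4)[:400]]))
E
```

```text
ee_pos: [0.535, 0.0041, 0.1444]
tcp_rot: [-180.0, 0.0, 99.1]
wrist_force: [-0.5, -0.6, -0.9]
ee_pos: [0.5351, 0.0042, 0.1424]
tcp_rot: [-180.0, 0.0, 99.1]
wrist_force: [0.5, -0.9, -0.4]
```

View pics/w8.png

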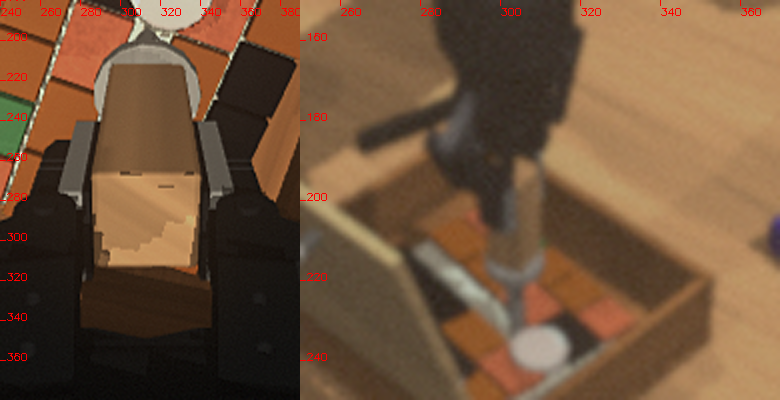

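The view shows the tool's tip standing in the pale joint at scene (303,233), just clear of the medallion at (310,237). Now the run, at about 40 mm/s.

```bash
python3 -m crank '[[[-0.03,-0.16,0,0,0,0],[-0.03,-0.16,0,0,0,0],[-0.035,-0.16,0,0,0,0],[-0.03,-0.16,0,0,0,0],[-0.035,-0.16,0,0,0,0],[-0.03,-0.16,0,0,0,0],[-0.035,-0.16,0,0,0,0],[-0.03,-0.16,0,0,0,0],[-0.035,-0.16,0,0,0,0],[-0.035,-0.16,0,0,0,0],[0,0,0,0,0,0]]]'
```

```text
time: 20.9
ee_pos: [0.5286, -0.0284, 0.1427]
tcp_rot: [-180.0, 0.0, 99.0]
wrist_force: [0.9, 0.6, -0.8]
opening: 0.0231
grasp_force: 59.0
```

```bash
python3 -m crank '[[[-0.033,-0.16,0,0,0,0],[-0.033,-0.16,0,0,0,0],[-0.033,-0.16,0,0,0,0],[-0.033,-0.16,0,0,0,0],[-0.033,-0.16,0,0,0,0],[-0.033,-0.16,0,0,0,0],[-0.033,-0.16,0,0,0,0],[-0.033,-0.16,0,0,0,0],[-0.033,-0.16,0,0,0,0],[-0.033,-0.16,0,0,0,0],[-0.033,-0.16,0,0,0,0],[-0.033,-0.16,0,0,0,0],[-0.033,-0.16,0,0,0,0],[-0.033,-0.16,0,0,0,0],[-0.033,-0.16,0,0,0,0],[-0.033,-0.16,0,0,0,0],[-0.033,-0.16,0,0,0,0],[-0.033,-0.16,0,0,0,0],[-0.033,-0.16,0,0,0,0],[0,0,0,0,0,0]]]'
python3 -m crank '[[[0,0,0,0,0,0],[0,0,0,0,0,0]]]'
```

```text
time: 22.57
ee_pos: [0.516, -0.0892, 0.1427]
tcp_rot: [-180.0, 0.0, 99.0]
wrist_force: [0.3, -0.2, -1.6]
opening: 0.0232
grasp_force: 59.0
time: 22.73
ee_pos: [0.5161, -0.0886, 0.1427]
tcp_rot: [180.0, 0.0, 99.1]
wrist_force: [0.8, -0.3, -1.4]
opening: 0.0232
grasp_force: 59.0
```

```bash
python3 -m crank '[[[-0.033,-0.16,0,0,0,0],[-0.01,-0.05,0,0,0,0],[0,0,0,0,0,0],[0,0,0,0,0,0],[0,0,0.15,0,0,0],[0,0,0.25,0,0,0],[0,0,0.3,0,0,0],[0,0,0.5,0,0,0],[0,0,0.8,0,0,0],[0,0,0.9,0,0,0],[0,0,0.9,0,0,0],[0,0,0.9,0,0,0],[0,0,0.7,0,0,0],[0,0,0,0,0,0]]]'|sed -n 1,3p
python3 -m crank '[[[-0.18,0.95,0,0,0,0],[-0.18,0.95,0,0,0,0],[-0.18,0.95,0,0,0,0],[-0.18,0.95,0,0,0,0],[-0.18,0.95,0,0,0,0],[-0.18,0.95,0,0,0,0],[-0.18,0.95,0,0,0,0],[-0.18,0.95,0,0,0,0],[-0.18,0.95,0,0,0,0],[-0.18,0.95,0,0,0,0],[-0.18,0.95,0,0,0,0],[-0.18,0.95,0,0,0,0],[-0.18,0.95,0,0,0,0],[-0.18,0.95,0,0,0,0],[-0.18,0.95,0,0,0,0],[-0.18,0.95,0,0,0,0],[-0.18,0.95,0,0,0,0],[-0.18,0.95,0,0,0,0],[0,0,0,0,0,0],[0,0,0,0,0,0]]]'
```

```text
time: 23.9
ee_pos: [0.5161, -0.093, 0.2547]
tcp_rot: [179.7, 0.1, 99.1]
time: 25.57
ee_pos: [0.4501, 0.2497, 0.2502]
tcp_rot: [-180.0, 0.0, 99.2]
wrist_force: [-0.4, -0.7, -1.4]
opening: 0.0235
grasp_force: 59.1
```

```bash
python3 -m crank '[[[-0.1,0.7,0,0,0,0],[-0.1,0.7,0,0,0,0],[-0.07,0.5,0,0,0,0],[0,0.22,0,0,0,0],[0,0,0,0,0,0],[0,0,0,0,0,0]]]'|sed -n 1,3p
python3 -m crank '[[[0,0,-0.5,0,0,0],[0,0,-0.5,0,0,0],[0,0,-0.5,0,0,0],[0,0,-0.5,0,0,0],[0,0,-0.5,0,0,0],[0,0,-0.5,0,0,0],[0,0,-0.5,0,0,0],[0,0,-0.5,0,0,0],[0,0,-0.5,0,0,0],[0,0,-0.4,0,0,0],[0,0,-0.2,0,0,0],[0,0,-0.1,0,0,0],[0,0,0,0,0,0],[0,0,0,0,0,0]]]'
```

```text
time: 26.07
ee_pos: [0.4451, 0.2915, 0.2505]
tcp_rot: [-180.0, 0.0, 99.1]
time: 27.23
ee_pos: [0.4452, 0.2916, 0.1471]
tcp_rot: [180.0, 0.0, 99.1]
wrist_force: [0.1, -0.4, -2.1]
opening: 0.0233
grasp_force: 59.1
```

Lower the last 5 mm until the collar touches.

```bash
python3 -m crank '[[[0,0,-0.1,0,0,0],[0,0,-0.08,0,0,0],[0,0,-0.05,0,0,0],[0,0,0,0,0,0],[0,0,0,0,0,0]]]'|sed -n 2,4p
python3 -m crank '[[[0,0,-0.04,0,0,0],[0,0,0,0,0,0],[0,0,0,0,0,0]]]'|sed -n 2,4p
```

```text
ee_pos: [0.4452, 0.2916, 0.1423]
tcp_rot: [180.0, 0.0, 99.1]
wrist_force: [1.3, -1.0, 0.7]
ee_pos: [0.4452, 0.2916, 0.1422]
tcp_rot: [179.9, -0.0, 99.1]
wrist_force: [-1.6, -0.6, 5.6]
```

Seated: 5.6 N up at the same height as the pick. Release, rise and check.

```bash
python3 -m crank '[[[0,0,0,0,0,0],[0,0,0,0,0,0],[0,0,0,0,0,0],[0,0,0,0,0,0],[0,0,0,0,0,0],[0,0,0.4,0,0,0],[0,0,0.8,0,0,0],[0,0,1,0,0,0],[0,0,1,0,0,0],[0,0,1,0,0,0],[0,0,1,0,0,0],[0,-0.8,1,0,0,0],[0,-0.8,1,0,0,0],[0,-0.8,0.8,0,0,0],[0,0,0,0,0,0],[0,0,0,0,0,0]]]' 1
python3 - <<'E'
from slab import *
W=bot.camera_model("wrist");im=bot.camera("wrist")[:,:,::-1].copy();cv2.imwrite("pics/w9.png",im);h=cv2.cvtColor(im,cv2.COLOR_BGR2HSV)
u,v=proj(W,[.4442,.294,.157]).astype(int);k=np.zeros((400,640),np.uint8);s=np.s_[max(v-35,0):v+22,u-30:u+28]
k[s]=((h[...,2]>125)&(h[...,1]>75))[s]*255;k=cv2.morphologyEx(k,cv2.MORPH_OPEN,np.ones((3,3)))
for c in cv2.findContours(k,cv2.RETR_EXTERNAL,2)[0]:
    if cv2.contourArea(c)>100:
        r=cv2.minAreaRect(c);X=np.array([onz(W,*p,.157) for p in cv2.boxPoints(r)]);print(r,X.mean(0),np.linalg.norm(np.diff(X,axis=0),axis=1))
# what changed on the bench since the start
for n in("scene","top"):
    a=bot.camera(n)[:,:,::-1];b=cv2.imread(f"pics/{n}0.png")
    cv2.imwrite(f"pics/{n}9.png",a)
    rg=dict(scene=dict(rest=(395,220,455,295),jar=(212,142,250,190),glue=(380,330,420,392),mug=(140,198,186,248),cutter=(362,198,430,236),pliers=(295,160,320,180),tile=(318,314,370,358)),
     top=dict(rest=(210,195,262,245),jar=(440,195,485,235),glue=(195,103,230,145),mug=(425,100,470,150),cutter=(258,243,318,296),pliers=(392,222,428,290),tile=(240,114,286,158)))[n]
    for o,(x0,y0,x1,y1) in rg.items():
        sh,resp=cv2.phaseCorrelate(*[np.float32(cv2.cvtColor(i[y0:y1,x0:x1],cv2.COLOR_BGR2GRAY)) for i in(b,a)]);print(n,o,np.round(sh,2),round(resp,2))
E
python3 cov.py | tail -2
```

```text
time: 29.23
ee_pos: [0.4455, 0.2434, 0.3025]
tcp_rot: [179.9, -0.0, 99.0]
wrist_force: [0.0, 0.6, -1.0]
opening: 0.0856
grasp_force: 0.0
((321.0, 139.0), (24.0, 24.0), 90.0) [0.4446 0.294  0.157 ] [0.0215 0.0214 0.022 ]
scene rest [0.03 0.46] 0.92
scene jar [0.13 0.52] 0.71
scene glue [-0.04  0.02] 1.09
scene mug [-0.11  0.07] 1.03
scene cutter [-0.13 -0.11] 0.92
scene pliers [-1.33  0.49] 0.16
scene tile [0.01 0.41] 1.0
top rest [ 0.21 -0.72] 0.24
top jar [0.5  0.01] 0.98
top glue [-0.06  0.63] 0.17
top mug [0.58 0.03] 0.92
top cutter [ 0.37 -0.01] 0.4
top pliers [-0.3   0.24] 0.62
top tile [-0.    0.52] 1.0
105 [[244.5, 220.5], [214.1, 197.1], [274.9, 213.3], [205.8, 163.6]]
110 [[240.1, 226.5], [209.9, 202.6], [268.8, 219.6], [200.1, 168.9]]
```

```bash
python3 - <<'E'
from h import *
b=cv2.imread("pics/s5raw.png");a=cv2.imread("pics/scene9.png")
x0,y0,x1,y1=200,155,285,270
print(cv2.phaseCorrelate(*[np.float32(cv2.cvtColor(i[y0:y1,x0:x1],cv2.COLOR_BGR2GRAY)) for i in(b,a)]))
print(bot.job_done())
E
```

```text
((-0.06847613241396289, -0.07728983959700031), 0.7841397520347878)
the job is handed in; nothing more can be done
None
```

The job is handed in, though no verdict came back: the cover was pushed onto its stop and hasn't moved since, the joint was run at about 40 mm/s from the medallion to the open end, the tool hangs back in the rest within about 1 mm of where it started, and I saw no sign that the bystanders moved.

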